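Dial open the blue oxide lockbox in the pottery studio

TASK

Dial the combination of the blue lockbox, where the costly glaze oxides are kept: turn its dial clockwise to the red mark and stop there for a moment, turn it back anticlockwise past the yellow mark to the blue mark and stop again, then turn it clockwise to the yellow mark, leave it there and let go. Do not run far past the red or the blue mark, leave the dial of the green lockbox alone, and do not knock the small white vase that stands between the two boxes.

Things in the scene. Friction and masses are not known exactly. Their poses are not given: they have to be found in the camera images.
- blue_dial (a joint): Angle (rad) of the black dial on top of the blue lockbox (140 x 140 x 80 mm, screwed down); vertical axis, grows clockwise seen from above. Pointer on the red mark at 0.75, yellow 0.10, blue -0.60 (coloured bars 45 mm from the axis); 0 is towards the box's rear (hinge) edge. Starts between -0.5 and 0.5, stays where left, light friction (about 0.06 N m), no stops nearby.
- blue_grip (a point): Where to grip the blue lockbox's dial: on its axis, 117 mm above the table. The dial is a black disc 64 mm across carrying a grip bar 56 mm long, 14 mm thick, rising 36 mm above the disc; this point is 25 mm above the disc, 11 mm below the bar's top. Its axes turn with the dial: x along the bar to the pointer end (half of the bar with white top), y across the 14 mm, z up.
- green_pointer (a point): Tip of the pointer on the dial of the green lockbox, to be left alone. That box is screwed down too and the same as the blue one in all but colour. The point lies on top of the bar, 28 mm from the dial's axis, 128 mm above the table; its x axis points outward along the bar.
- moon_vase: Small unglazed white round vase, 80 mm across and 70 mm high, standing loose on the table between the two boxes, to be left alone. Origin at the centre of its foot, z up.

How it is judged:
By the outcome, as a careful person would: the job done as asked, in the order asked, and still so for the second after the job is handed in, with the robot touching nothing.
It also fails if it takes over 42 s, if anything falls off the work surface, if the arm or the gripper's body presses on something with over 40 N, if the wrist force passes 120 N, or if a joint passes its speed limit or range.

ROBOT

A 6-joint arm with a two-finger parallel gripper is mounted at the origin on the work surface. World frame = base frame: x ahead of the robot, y to its left, z up, the work surface at z = 0. Lengths are in m, angles in degrees, forces in N, time in s.
With the tool pointing down it reaches from about 0.4 to 0.825 m from the base axis. Payload 7 kg.
Tool frame: the origin (TCP) lies on the centre line of the jaws, within the pads' length; the fingertips stand r.tip_reach ahead of it and the grasp point (between the pads) is the TCP (r.tip_reach is the distance from the TCP to the fingertips, in m); z points along the fingers, y is the line along which they close (so a half turn about z gives the same grasp; the last joint's range is limited). The gripper opens to 88 mm and grips with 3 to 60 N. Pads are 19 mm wide; open, the fingers measure 130 mm over their backs; the gripper's body (78 mm by 193 mm) begins 47 mm behind the grasp point.
Start: joints at [85.72, 20.546, 0.682, 0, -70.136, -16.507], TCP at [0.24, 0.631, 0.246] pointing down, gripper open.
Joint ranges: [-176.03, 176.03], [-82.01, 121.73], [-58.28, 71.71], [-173.87, 95.51], [-174.79, -0.11], [-173.66, 173.66]. Speed limits (degrees/s): [136.94, 136.94, 172.46, 180, 180, 180].

INTERFACE

Orientations are given as [roll, pitch, yaw] about the fixed x, y, z axes, in that order (R = Rz(yaw) Ry(pitch) Rx(roll)).
In Python, from plant import sensors, cams, r gives the robot as it stands.
- The arm moves only by the tool drive_tool, never from a script. Its argument "rows" is a list of rows, each an object of numbers: "fingers": the gripper's target within -1 to 1 (fully open at 1, half-way at 0, shut at -1); "x", "y", "z": the shift along the tool's x, y, z in m; "spin": the turn about the tool's z in rad. A call has 1 to 10 rows; each row is the pose to reach, as a shift and turn from the pose commanded when the call began, along the tool's axes at that moment; what a row does not reach only later rows make up. A row lasts 1/8 s, in which the tool goes at most 62.5 mm and 10.7 degrees, less where a joint would pass 70% of its speed; a pose out of reach is approached as far as the arm can. A call with a gripper value outside its range is refused whole. The fingers move at their own pace and stop on an object; "newtons" is the grip in N (left out, the last holds). Time passes only in rows, so rows that repeat a pose let the fingers close. It gives the time, the measured TCP pose, the force, the opening and the grip force at its end, in the units of the state.
- sensors.get_state(): the state, without advancing time (a new reading comes with each control period).
- cams.capture(name): name is "side" or "top"; returns a dict with "pixels" (420x560x3 uint8, red, green, blue), "intrinsics" (3x3 intrinsics, pixels), "eye" and "orientation" of the camera in the world. Camera axes: x right, y up, looking along -z (the intrinsics and any distortion apply to the point x, -y, -z); pixel columns grow to the right and rows downward; lengths in m; the calibration is good to about 2 mm. A picture is of the moment at which its call begins. There is no depth.
- r.close_job(): hands the job in; it is judged then, once.
The state is a dict: "time_s": time; "joints": joint angles; "qd": joint speeds; "joint_torque": joint torques, N m; "tcp_pos": TCP position; "eef_rot": TCP orientation; "contact_force": force on the tool from outside, world axes, zero at the start; "moment": the same for the moment, N m; "gripper_width": finger opening in m; "gripper_force": force on a finger pad.
Only numpy, scipy, OpenCV 4.12 (cv2) and the standard library are available. Lean on these libraries where they do the work, as an engineer would, in place of code of your own. Each camera call takes 0.05 s, during which the arm holds its last target. There are 200 camera calls.

## Working session

There is one attempt and no reset: what is moved stays moved. The work goes in short steps, Python scripts to look and compute and a tool call to move; the robot and the scene stay as the last step left them, time stands still between calls to the robot, and variables do not carry over. Pictures are saved under pics/ and viewed, at most 10 in all, crops included, and the job is handed in when it is done.

Besides the shell and the picture viewer there is one more tool, called after "Request:" as name(argument=value, ...), one argument or row to a line, values as JSON. drive_tool: Moves the arm, as the interface text tells. Its arguments: {"type":"object","properties":{"rows":{"type":"array"},"newtons":{"type":"number"}},"required":["rows"]}

```bash
mkdir -p pics; ls
python3 - <<'E'
from plant import sensors,cams,r
import cv2,pickle
d={n:cams.capture(n) for n in("top","side")}
pickle.dump(d,open('c0.pkl','wb'))
for n in d:
    cv2.imwrite(f'pics/{n}0.png',d[n]["pixels"][:,:,::-1]);print({k:v for k,v in d[n].items() if k!='pixels'})
print(sensors.get_state(),r.tip_reach)
E
```

```text
pics
{'intrinsics': array([[508.26024935,   0.        , 279.9793059 ],
       [  0.        , 508.26024935, 211.575074  ],
       [  0.        ,   0.        ,   1.        ]]), 'eye': array([ 0.43538167, -0.01556241,  1.1720562 ]), 'orientation': array([  5.13160454,  -0.35706094, -88.6409685 ])}
{'intrinsics': array([[390.5409454 ,   0.        , 283.51990168],
       [  0.        , 390.5409454 , 206.09167501],
       [  0.        ,   0.        ,   1.        ]]), 'eye': array([ 0.36400118, -0.48520347,  0.55919974]), 'orientation': array([ 4.78355156e+01, -4.29516442e-02, -1.70895098e+01])}
{'time_s': 0.1, 'joints': array([ 8.57195739e+01,  2.05898590e+01,  6.40098406e-01, -1.55688259e-02,
       -7.01358262e+01, -1.65085899e+01]), 'qd': array([ 0.00662496, -0.0955263 ,  0.00745623,  0.02759225,  0.01947009,
       -0.13184292]), 'joint_torque': array([-2.18770117e-03, -5.84161091e+01,  2.93751186e+01,  7.01554924e+00,
        1.02102119e-02, -5.45111766e-05]), 'tcp_pos': array([0.23944899, 0.63068168, 0.24470281]), 'eef_rot': array([ 1.79913782e+02, -1.02891754e-02, -2.07943093e+01]), 'contact_force': array([-0.27775963, -0.97648605,  0.08237583]), 'moment': array([ 0.0472138 ,  0.04107968, -0.03053438]), 'gripper_force': 0.0, 'gripper_width': 0.0876441404101067} 0.019
```

View pics/top0.png

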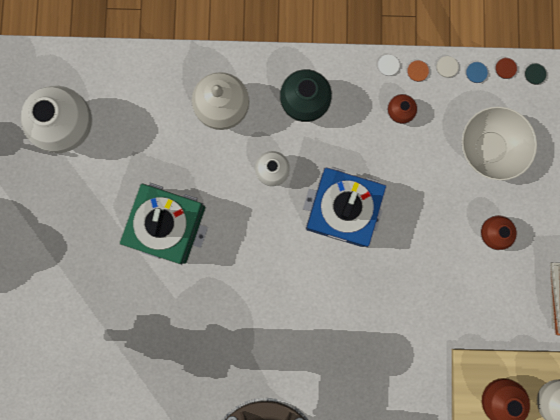

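View pics/side0.png

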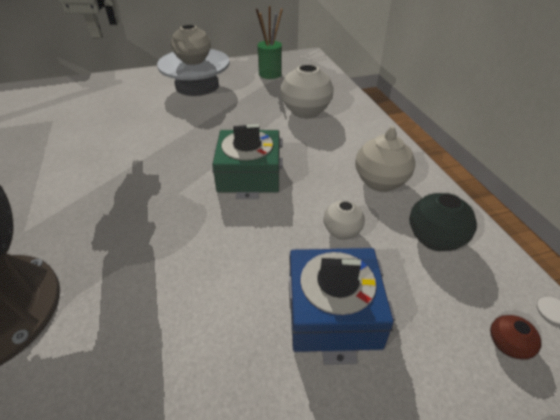

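The top view (robot at the bottom) shows the blue box near (346,207), the green box near (162,224) and the small white vase at (272,168). Both pointers sit close to their yellow marks. The side view has the blue dial at about (338,280).

```bash
cat > h.py <<'E'
import numpy as np,cv2
from scipy.spatial.transform import Rotation as R
from scipy.optimize import least_squares
def cast(c,uv,z):
    K=c['intrinsics'];uv=np.atleast_2d(uv).astype(float)
    p=np.c_[(uv-K[:2,2])/K[0,0],np.ones(len(uv))]*[1,-1,-1]
    d=p@R.from_euler('xyz',c['orientation'],degrees=True).as_matrix().T
    e=np.array(c['eye']);return (e+d*((z-e[2])/d[:,2])[:,None])[:,:2]
def cents(c,box):
    x0,y0,x1,y1=box;im=c['pixels'][y0:y1,x0:x1];hsv=cv2.cvtColor(im,cv2.COLOR_RGB2HSV);o={}
    for n,lo,hi in(('red',(170,120,80),(180,255,255)),('red0',(0,120,80),(8,255,255)),('yellow',(20,120,120),(35,255,255)),('blue',(100,100,165),(125,255,255)),('white',(0,0,215),(180,45,255))):
        m=cv2.inRange(hsv,lo,hi);k,l,s,ce=cv2.connectedComponentsWithStats(m)
        o[n]=[(int(s[i,4]),(ce[i]+[x0,y0]).round(1).tolist()) for i in range(1,k) if s[i,4]>5]
    return o
E
python3 - <<'E'
import pickle,cv2
from h import *
d=pickle.load(open('c0.pkl','rb'))
B={'top':(300,160,395,255),'side':(280,240,395,355)}
out=[]
for n in B:
    print(n,cents(d[n],B[n]));x0,y0,x1,y1=B[n]
    out.append(cv2.resize(d[n]['pixels'][y0:y1,x0:x1,::-1],(400,400),interpolation=cv2.INTER_CUBIC))
cv2.imwrite('pics/crop0.png',np.hstack(out))
E
```

```text
top {'red': [], 'red0': [(43, [364.8, 195.7])], 'yellow': [(44, [355.0, 186.4])], 'blue': [], 'white': []}
side {'red': [], 'red0': [(76, [363.6, 296.9])], 'yellow': [(83, [368.3, 281.7])], 'blue': [], 'white': []}
```

View pics/crop0.png

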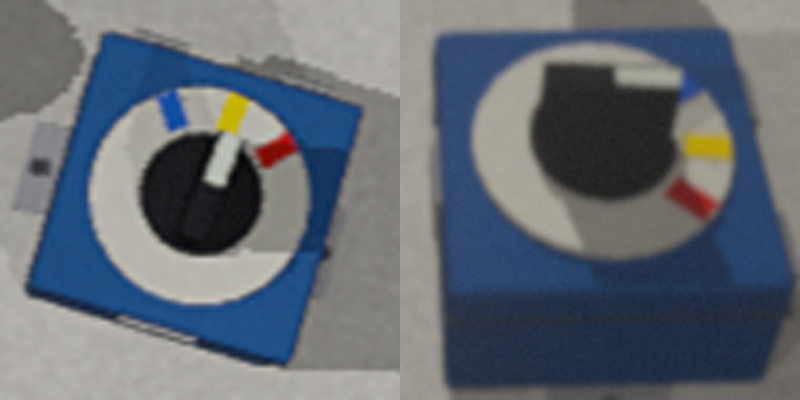

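The crop's left half (top view) shows blue, yellow and red marks at crop px (173,111), (233,114) and (277,149). The disc centre is at (201,194) and the white pointer half at about (223,160). In the side half, the white top is at about (649,78).

Run:
```python
import pickle
from h import *
d=pickle.load(open('c0.pkl','rb'));T,S=d['top'],d['side']
t=lambda p:np.array(p)/(400/95)+[300,160]-.5
s=lambda p:(np.array(p)-[400,0])/(400/115)+[280,240]-.5
ang=lambda v:np.degrees(np.arctan2(v[1],v[0]))
for n,c,f,M,ring,disc,bar in(('top',T,t,[(277,149),(233,114),(173,111)],(199,196),(201,194),[(231,136),(213,184)]),
   ('side',S,s,[(691,198),(708,147),(689,92)],(603,151),None,[(683,79),(615,76)])):
    m=cast(c,f(M),.082)
    th=np.array([.75,.10,-.60])
    g=lambda p:(m-(p[:2]+.045*np.c_[np.cos(p[2]-th),np.sin(p[2]-th)])).ravel()
    q=least_squares(g,[*m.mean(0),0])
    b=cast(c,f(bar),.128)
    print(n,'marks fit',q.x[:2],'rear dir deg',np.degrees(q.x[2]),'res',q.fun.round(4))
    print(' ring',cast(c,f(ring),.082),'disc',disc and cast(c,f(disc),.092),'bar tip,mid',b,'dir',ang(b[0]-b[1]),'yellow from mid',ang(m[1]-b[1]))
# box top edges direction, vase
k=cast(T,t([(105,33),(362,108),(290,366),(28,290)]),.08);print('box corners',k,k.mean(0),[ang(k[i]-k[j]) for i,j in((0,3),(1,2))],np.linalg.norm(k[0]-k[2]))
print('vase',cast(T,(272,168),.04),cast(S,(344,219),.035))
```

```text
top marks fit [ 0.54985311 -0.1652668 ] rear dir deg -14.60145845948212 res [ 0.0001 -0.0003 -0.0004  0.0001  0.0003  0.0002]
 ring [[ 0.5488692 -0.1637754]] disc [[ 0.54887329 -0.16341945]] bar tip,mid [[ 0.57413216 -0.17291898]
 [ 0.55016896 -0.16432767]] dir -19.72382166563215 yellow from mid -21.60188602662677
side marks fit [ 0.55165326 -0.16115347] rear dir deg -20.532632438117442 res [ 0.0005 -0.0006 -0.0013  0.0007  0.0008 -0.0001]
 ring [[ 0.54659996 -0.1690708 ]] disc None bar tip,mid [[ 0.57434015 -0.17583035]
 [ 0.54842803 -0.16623123]] dir -20.327097762677585 yellow from mid -18.522168069061646
box corners [[ 0.63253504 -0.1144406 ]
 [ 0.59671016 -0.24756418]
 [ 0.46311167 -0.2115038 ]
 [ 0.4986729  -0.07719456]] [ 0.54775744 -0.16267579] [np.float64(-15.548787330376664), np.float64(-15.105091321463528)] 0.19525763140627178
vase [[6.35310346e-01 1.10158121e-04]] [[ 0.63514384 -0.00171003]]
```

Request:
drive_tool(
  rows=[
    {"fingers":1,"x":0.572,"y":0.634},
    {"fingers":1,"x":0.572,"y":0.634},
    {"fingers":1,"x":0.572,"y":0.634},
    {"fingers":1,"x":0.572,"y":0.634},
    {"fingers":1,"x":0.572,"y":0.634},
    {"fingers":1,"x":0.572,"y":0.634},
    {"fingers":1,"x":0.572,"y":0.634},
    {"fingers":1,"x":0.572,"y":0.634},
    {"fingers":1,"x":0.572,"y":0.634},
    {"fingers":1,"x":0.572,"y":0.634},
  ],
)

```text
invalid input
```

Request:
drive_tool(
  rows=[
    {"fingers":1,"x":0.572,"y":0.634,"z":0,"spin":0},
    {"fingers":1,"x":0.572,"y":0.634,"z":0,"spin":0},
    {"fingers":1,"x":0.572,"y":0.634,"z":0,"spin":0},
    {"fingers":1,"x":0.572,"y":0.634,"z":0,"spin":0},
    {"fingers":1,"x":0.572,"y":0.634,"z":0,"spin":0},
    {"fingers":1,"x":0.572,"y":0.634,"z":0,"spin":0},
    {"fingers":1,"x":0.572,"y":0.634,"z":0,"spin":0},
    {"fingers":1,"x":0.572,"y":0.634,"z":0,"spin":0},
    {"fingers":1,"x":0.572,"y":0.634,"z":0,"spin":0},
    {"fingers":1,"x":0.572,"y":0.634,"z":0,"spin":0},
  ],
)

```text
time_s: 1.35
tcp_pos: [0.4665, 0.0467, 0.2457]
eef_rot: [-180.0, -0.0, -20.8]
contact_force: [-0.1, 1.4, -0.1]
gripper_width: 0.0874
gripper_force: 0.0
```

Request:
drive_tool(
  rows=[
    {"fingers":1,"x":0.152,"y":0.168,"z":0,"spin":0},
    {"fingers":1,"x":0.152,"y":0.168,"z":0,"spin":0},
    {"fingers":1,"x":0.152,"y":0.168,"z":0,"spin":0},
    {"fingers":1,"x":0.152,"y":0.168,"z":0,"spin":0},
    {"fingers":1,"x":0.152,"y":0.168,"z":0.08,"spin":0},
    {"fingers":1,"x":0.152,"y":0.168,"z":0.08,"spin":0},
    {"fingers":1,"x":0.152,"y":0.168,"z":0.08,"spin":0},
    {"fingers":1,"x":0.152,"y":0.168,"z":0.08,"spin":0},
  ],
)

```text
time_s: 2.35
tcp_pos: [0.5495, -0.1624, 0.1667]
eef_rot: [-180.0, -0.1, -20.8]
contact_force: [-0.4, 0.7, -0.4]
gripper_width: 0.0873
gripper_force: 0.0
```

Run:
```python
from plant import sensors,cams,r
import cv2,numpy as np
t=cams.capture('top')['pixels'][120:280,260:420];s=cams.capture('side')['pixels'][180:380,240:440]
cv2.imwrite('pics/near.png',np.hstack([cv2.resize(a[:,:,::-1],(400,400),interpolation=cv2.INTER_CUBIC) for a in(t,s)]))
x=sensors.get_state();print(x['tcp_pos'],x['eef_rot'],x['joints'])
```

```text
[ 0.54960654 -0.1622418   0.16701386] [-1.79957694e+02 -1.29110511e-01 -2.07577483e+01] [ 3.11682506e+00  1.46216908e+01 -1.87346730e+01  1.62712768e-02
 -5.65084516e+01  6.61165116e+01]
```

View pics/near.png

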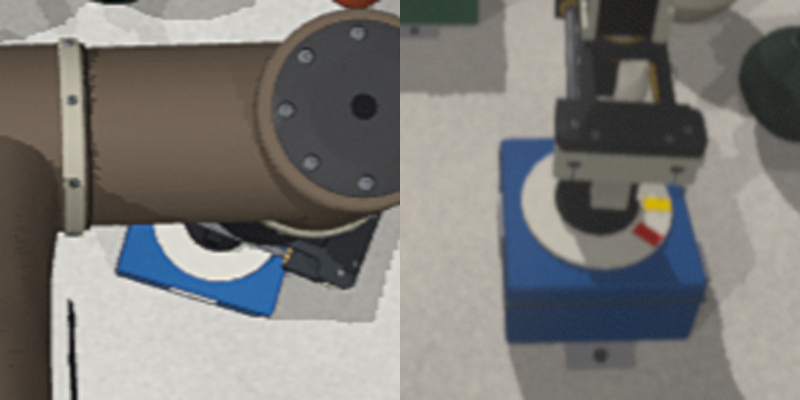

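The side view shows the open fingers straddling the dial bar at about (610,190), square to it. Descend and grip.

Request:
drive_tool(
  newtons=25,
  rows=[
    {"fingers":1,"x":0,"y":0.001,"z":0.048,"spin":0},
    {"fingers":1,"x":0,"y":0.001,"z":0.048,"spin":0},
    {"fingers":-1,"x":0,"y":0.001,"z":0.048,"spin":0},
    {"fingers":-1,"x":0,"y":0.001,"z":0.048,"spin":0},
    {"fingers":-1,"x":0,"y":0.001,"z":0.048,"spin":0},
    {"fingers":-1,"x":0,"y":0.001,"z":0.048,"spin":0},
    {"fingers":-1,"x":0,"y":0.001,"z":0.048,"spin":0},
    {"fingers":-1,"x":0,"y":0.001,"z":0.048,"spin":0},
  ],
)

```text
time_s: 3.45
tcp_pos: [0.5484, -0.1634, 0.1176]
eef_rot: [180.0, 0.0, -20.8]
contact_force: [-0.6, 0.4, 0.1]
gripper_width: 0.0333
gripper_force: 0.0
```

Request:
drive_tool(
  rows=[
    {"fingers":-1,"x":0,"y":0,"z":0,"spin":0},
    {"fingers":-1,"x":0,"y":0,"z":0,"spin":0},
    {"fingers":-1,"x":0,"y":0,"z":0,"spin":0},
    {"fingers":-1,"x":0,"y":0,"z":0,"spin":0},
    {"fingers":-1,"x":0,"y":0,"z":0,"spin":0},
  ],
)

```text
time_s: 4.08
tcp_pos: [0.548, -0.1642, 0.1175]
eef_rot: [179.9, 0.0, -20.8]
contact_force: [-0.7, -5.8, -0.8]
gripper_width: 0.0137
gripper_force: 25.0
```

Run:
```python
from plant import sensors
x=sensors.get_state();print(x['tcp_pos'],x['eef_rot'],x['contact_force'],x['moment'],x['gripper_width'],x['gripper_force'])
```

```text
[ 0.54800268 -0.1642373   0.11752325] [ 1.79922215e+02  2.88153619e-02 -2.07910020e+01] [-0.70284596 -5.75186365 -0.82650043] [-1.89753653  0.25337362 -0.01376282] 0.013724619143825303 24.99612808227539
```

Request:
drive_tool(
  rows=[
    {"fingers":-1,"x":0,"y":0.001,"z":0,"spin":0.06},
    {"fingers":-1,"x":0,"y":0.001,"z":0,"spin":0.15},
    {"fingers":-1,"x":0,"y":0.001,"z":0,"spin":0.25},
    {"fingers":-1,"x":0,"y":0.001,"z":0,"spin":0.35},
    {"fingers":-1,"x":0,"y":0.001,"z":0,"spin":0.45},
    {"fingers":-1,"x":0,"y":0.001,"z":0,"spin":0.54},
    {"fingers":-1,"x":0,"y":0.001,"z":0,"spin":0.6},
    {"fingers":-1,"x":0,"y":0.001,"z":0,"spin":0.64},
    {"fingers":-1,"x":0,"y":0.001,"z":0,"spin":0.65},
    {"fingers":-1,"x":0,"y":0.001,"z":0,"spin":0.65},
  ],
)

```text
time_s: 5.32
tcp_pos: [0.5486, -0.1636, 0.1176]
eef_rot: [-179.9, 0.0, -58.0]
contact_force: [2.5, 5.1, -0.8]
gripper_width: 0.0141
gripper_force: 25.0
```

Run:
```python
from plant import sensors,cams,r
import cv2,numpy as np
t=cams.capture('top')['pixels'][120:280,260:420];s=cams.capture('side')['pixels'][220:350,270:400]
cv2.imwrite('pics/red.png',np.hstack([cv2.resize(a[:,:,::-1],(400,400),interpolation=cv2.INTER_CUBIC) for a in(t,s)]))
x=sensors.get_state();print(x['tcp_pos'],x['eef_rot'],x['joints'],x['contact_force'],x['moment'],x['gripper_width'])
```

```text
[ 0.54861927 -0.1636031   0.11754003] [-1.79926579e+02  5.54166117e-03 -5.79810330e+01] [  2.9420637   17.60960846 -21.98761919  -0.05263923 -50.34130932
  29.11047304] [ 1.99927554  6.22720684 -1.19015785] [ 1.9933467  -0.76223462 -0.02154205] 0.013802727177620282
```

View pics/red.png

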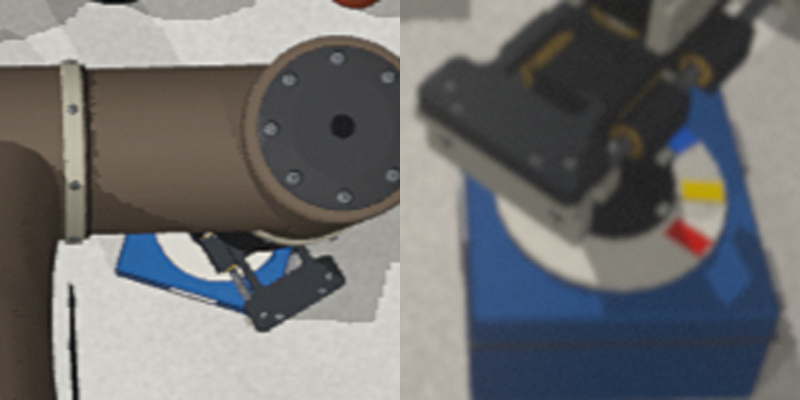

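The side half shows the pointer end at about (662,210), aimed at the red mark (690,238). Hold there, then turn back.

Request:
drive_tool(
  rows=[
    {"fingers":-1,"x":0,"y":0,"z":0,"spin":0},
    {"fingers":-1,"x":0,"y":0,"z":0,"spin":0},
    {"fingers":-1,"x":0,"y":0,"z":0,"spin":0},
    {"fingers":-1,"x":0,"y":0,"z":0,"spin":0},
    {"fingers":-1,"x":0,"y":0,"z":0,"spin":0},
    {"fingers":-1,"x":0,"y":0,"z":0,"spin":0},
    {"fingers":-1,"x":0,"y":0,"z":0,"spin":0},
    {"fingers":-1,"x":0,"y":0,"z":0,"spin":0},
  ],
)

```text
time_s: 6.42
tcp_pos: [0.5486, -0.1636, 0.1175]
eef_rot: [-179.9, 0.0, -58.0]
contact_force: [2.6, 5.4, -1.3]
gripper_width: 0.0141
gripper_force: 25.0
```

Request:
drive_tool(
  rows=[
    {"fingers":-1,"x":0,"y":0,"z":0,"spin":-0.05},
    {"fingers":-1,"x":0,"y":0,"z":0,"spin":-0.13},
    {"fingers":-1,"x":0,"y":0,"z":0,"spin":-0.23},
    {"fingers":-1,"x":0,"y":0,"z":0,"spin":-0.33},
    {"fingers":-1,"x":0,"y":0,"z":0,"spin":-0.43},
    {"fingers":-1,"x":0,"y":0,"z":0,"spin":-0.53},
    {"fingers":-1,"x":0,"y":0,"z":0,"spin":-0.63},
    {"fingers":-1,"x":0,"y":0,"z":0,"spin":-0.72},
    {"fingers":-1,"x":0,"y":0,"z":0,"spin":-0.78},
    {"fingers":-1,"x":0,"y":0,"z":0,"spin":-0.8},
  ],
)

```text
time_s: 7.68
tcp_pos: [0.5479, -0.1646, 0.1175]
eef_rot: [180.0, 0.0, -12.1]
contact_force: [0.3, -0.6, -0.9]
gripper_width: 0.0142
gripper_force: 25.0
```

Request:
drive_tool(
  rows=[
    {"fingers":-1,"x":0,"y":0,"z":0,"spin":-0.06},
    {"fingers":-1,"x":0,"y":0,"z":0,"spin":-0.14},
    {"fingers":-1,"x":0,"y":0,"z":0,"spin":-0.23},
    {"fingers":-1,"x":0,"y":0,"z":0,"spin":-0.32},
    {"fingers":-1,"x":0,"y":0,"z":0,"spin":-0.41},
    {"fingers":-1,"x":0,"y":0,"z":0,"spin":-0.48},
    {"fingers":-1,"x":0,"y":0,"z":0,"spin":-0.52},
    {"fingers":-1,"x":0,"y":0,"z":0,"spin":-0.545},
    {"fingers":-1,"x":0,"y":0,"z":0,"spin":-0.545},
    {"fingers":-1,"x":0,"y":0,"z":0,"spin":-0.545},
  ],
)

```text
time_s: 8.93
tcp_pos: [0.5479, -0.1654, 0.1175]
eef_rot: [179.9, 0.1, 19.0]
contact_force: [0.7, -6.0, -1.6]
gripper_width: 0.0139
gripper_force: 25.0
```

Run:
```python
from plant import sensors,cams,r
import cv2,numpy as np
t=cams.capture('top')['pixels'][120:280,260:420];s=cams.capture('side')['pixels'][220:350,270:400]
cv2.imwrite('pics/blue.png',np.hstack([cv2.resize(a[:,:,::-1],(400,400),interpolation=cv2.INTER_CUBIC) for a in(t,s)]))
x=sensors.get_state();print(x['tcp_pos'],x['eef_rot'],x['joints'],x['contact_force'],x['moment'],x['gripper_width'])
```

```text
[ 0.54795022 -0.16540703  0.11754796] [1.79931124e+02 5.01125209e-02 1.90119538e+01] [ 2.83452661e+00  1.76223549e+01 -2.20319169e+01  1.04008878e-01
 -5.03747130e+01  1.06111104e+02] [ 1.35225388 -6.53024004 -2.49190586] [-2.1929566  -0.48509008  0.03415549] 0.013942703234474649
```

View pics/blue.png

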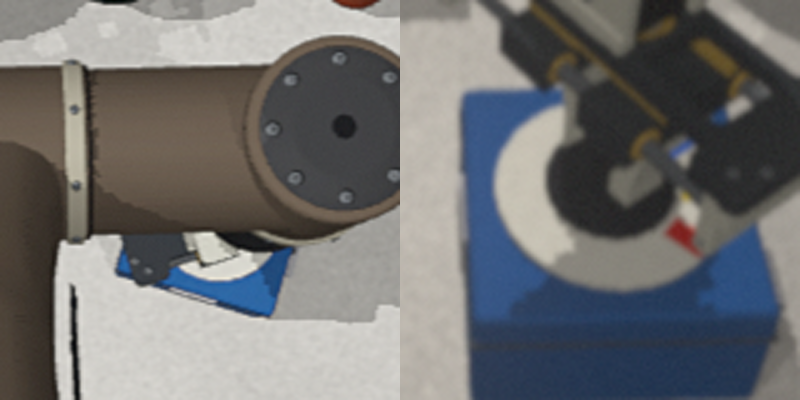

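The side half shows the finger and bar pointing toward the blue mark, visible at about (683,150). The measured yaw of 19° matches the blue angle. Hold, then turn clockwise to yellow.

Request:
drive_tool(
  rows=[
    {"fingers":-1,"x":0,"y":0,"z":0,"spin":0},
    {"fingers":-1,"x":0,"y":0,"z":0,"spin":0},
    {"fingers":-1,"x":0,"y":0,"z":0,"spin":0},
    {"fingers":-1,"x":0,"y":0,"z":0,"spin":0},
    {"fingers":-1,"x":0,"y":0,"z":0,"spin":0},
    {"fingers":-1,"x":0,"y":0,"z":0,"spin":0},
    {"fingers":-1,"x":0,"y":0,"z":0,"spin":0},
    {"fingers":-1,"x":0,"y":0,"z":0,"spin":0},
  ],
)

```text
time_s: 10.02
tcp_pos: [0.5479, -0.1654, 0.1175]
eef_rot: [179.9, 0.1, 19.0]
contact_force: [1.6, -6.3, -2.4]
gripper_width: 0.0138
gripper_force: 25.0
```

Request:
drive_tool(
  rows=[
    {"fingers":-1,"x":0,"y":-0.0005,"z":0,"spin":0.06},
    {"fingers":-1,"x":0,"y":-0.0005,"z":0,"spin":0.15},
    {"fingers":-1,"x":0,"y":-0.0005,"z":0,"spin":0.25},
    {"fingers":-1,"x":0,"y":-0.0005,"z":0,"spin":0.35},
    {"fingers":-1,"x":0,"y":-0.0005,"z":0,"spin":0.45},
    {"fingers":-1,"x":0,"y":-0.0005,"z":0,"spin":0.55},
    {"fingers":-1,"x":0,"y":-0.0005,"z":0,"spin":0.63},
    {"fingers":-1,"x":0,"y":-0.0005,"z":0,"spin":0.68},
    {"fingers":-1,"x":0,"y":-0.0005,"z":0,"spin":0.695},
    {"fingers":-1,"x":0,"y":-0.0005,"z":0,"spin":0.695},
  ],
)

```text
time_s: 11.28
tcp_pos: [0.5479, -0.1643, 0.1176]
eef_rot: [180.0, -0.0, -20.8]
contact_force: [1.7, -4.5, -2.2]
gripper_width: 0.0135
gripper_force: 25.0
```

Request:
drive_tool(
  rows=[
    {"fingers":-1,"x":0,"y":0,"z":0,"spin":0},
    {"fingers":-1,"x":0,"y":0,"z":0,"spin":0},
    {"fingers":-1,"x":0,"y":0,"z":0,"spin":0},
    {"fingers":-1,"x":0,"y":0,"z":0,"spin":0},
    {"fingers":1,"x":0,"y":0,"z":0,"spin":0},
    {"fingers":1,"x":0,"y":0,"z":0,"spin":0},
    {"fingers":1,"x":0,"y":0,"z":0,"spin":0},
    {"fingers":1,"x":0,"y":0,"z":0,"spin":0},
    {"fingers":1,"x":0,"y":0,"z":0,"spin":0},
    {"fingers":1,"x":0,"y":0,"z":0,"spin":0},
  ],
)

```text
time_s: 12.52
tcp_pos: [0.5479, -0.1638, 0.1176]
eef_rot: [-180.0, -0.0, -20.8]
contact_force: [0.5, -0.0, -0.5]
gripper_width: 0.0685
gripper_force: 0.0
```

Request:
drive_tool(
  rows=[
    {"fingers":1,"x":0,"y":0,"z":-0.04,"spin":0},
    {"fingers":1,"x":0,"y":0,"z":-0.08,"spin":0},
    {"fingers":1,"x":0,"y":0,"z":-0.13,"spin":0},
    {"fingers":1,"x":0,"y":0,"z":-0.13,"spin":0},
    {"fingers":1,"x":-0.05,"y":-0.3,"z":-0.13,"spin":0},
    {"fingers":1,"x":-0.05,"y":-0.3,"z":-0.13,"spin":0},
    {"fingers":1,"x":-0.05,"y":-0.3,"z":-0.13,"spin":0},
    {"fingers":1,"x":-0.05,"y":-0.3,"z":-0.13,"spin":0},
    {"fingers":1,"x":-0.05,"y":-0.3,"z":-0.13,"spin":0},
    {"fingers":1,"x":-0.05,"y":-0.3,"z":-0.13,"spin":0},
  ],
)

```text
time_s: 13.78
tcp_pos: [0.6077, 0.1379, 0.2461]
eef_rot: [180.0, 0.1, -20.6]
contact_force: [0.2, -0.2, -0.2]
gripper_width: 0.0881
gripper_force: 0.0
```

Run:
```python
from plant import sensors,cams,r
import cv2,numpy as np
t=cams.capture('top')['pixels'][160:255,300:395];s=cams.capture('side')['pixels'][240:355,280:395]
cv2.imwrite('pics/end.png',np.hstack([cv2.resize(a[:,:,::-1],(400,400),interpolation=cv2.INTER_CUBIC) for a in(t,s)]))
print(sensors.get_state()['tcp_pos'])
```

```text
[0.60718861 0.1348961  0.24654088]
```

View pics/end.png

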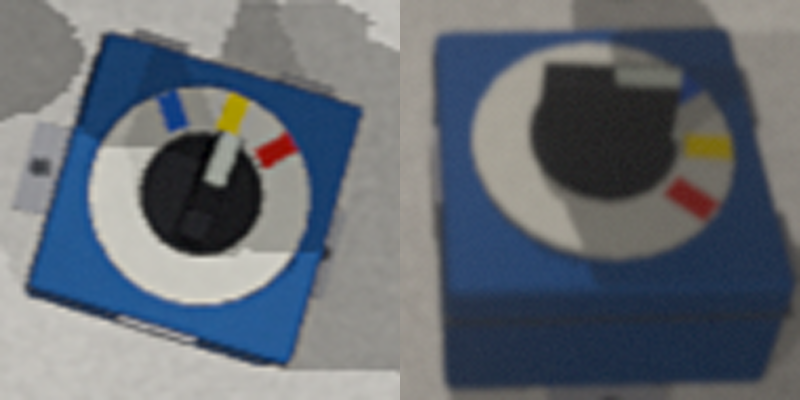

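The final top view shows the white pointer at (223,160), aimed at the yellow mark (235,114). The gripper is clear of everything.

```bash
python3 -c "
from plant import r
print(r.close_job())"
```

```text
the job is handed in; nothing more can be done
None
```

I dialled the blue lockbox to red, back past yellow to blue, then to yellow, stopping about a second at red and at blue, then let go and handed the job in at about 14 s; the last pictures show the pointer on yellow with the gripper clear, and I kept the arm well above the green dial and the vase but took no final picture of either.

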